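# Close the belt's end stop and put the marked speaker on the belt

## Robot

A 6-joint arm with a two-finger parallel gripper is mounted at the origin on the work surface. World frame = base frame: x ahead of the robot, y to its left, z up, the work surface at z = 0. Lengths are in m, angles in rad, forces in N, time in s.
With the tool pointing down it reaches from about 0.3 to 0.875 m from the base axis. Payload 6.4 kg.
Tool frame: the origin (TCP) lies midway between the tips of the shut fingers; the grasp point (between the pads) lies 19 mm behind it; x points along the fingers, y is the direction in which the jaws open and shut, and the axes are right-handed (so a half turn about x gives the same grasp; the last joint's range is limited). The gripper opens to 85 mm and grips with 20 to 120 N. Pads are 22 mm wide; open, the fingers measure 114 mm over their backs; the gripper's body (76 mm by 85 mm) begins 54 mm behind the grasp point. The pads swing forward as they close: fully open they stand 13 mm farther back than shut.
Start: joints at [0.97, 0.181, 1.607, -0, 1.354, -0.206], TCP at [0.221, 0.531, 0.211] pointing down, gripper open.
Joint ranges: [-2.99, 2.99], [-0.89, 2.07], [0.3, 2.58], [-1.14, 4.28], [0, 2.63], [-3.12, 3.12]. Speed limits (rad/s): [2.57, 2.57, 3.01, 3.14, 3.14, 3.14].

## Interface

Orientations are given as a unit quaternion [w, x, y, z].
In Python, from bench import ctrl gives the robot as it stands.
- The arm moves only by the tool step_arm, never from a script. Its argument "motion" is a list of rows, each a list of 7 numbers: the shift along the tool's x, y, z in mm, then the turn, a rotation vector about the tool's x, y, z in degrees, then the closure in counts, from 0 (fully open) to 255 (shut). In form: [[tx, ty, tz, rx, ry, rz, hand], ...]. A call has 1 to 10 rows; each row is the pose to reach, as a shift and turn from the pose commanded when the call began, along the tool's axes at that moment; what a row does not reach only later rows make up. A row lasts 1/8 s, in which the tool goes at most 62.5 mm and 10.7 degrees, less where a joint would pass 70% of its speed; a pose out of reach is approached as far as the arm can. A call with a gripper value outside its range is refused whole. The fingers move at their own pace and stop on an object; the grip force is fixed at half the most. Time passes only in rows, so rows that repeat a pose let the fingers close. It gives the time, the measured TCP pose, the force and the opening at its end, in the units of the state.
- ctrl.get_obs(): the state, without advancing time (a new reading comes with each control period).
- ctrl.camera(name): name is "side" or "top" or "wrist"; returns (picture, depth): 400x640x3 uint8, red, green, blue; 400x640 float32, m along the optical axis (not along the pixel's ray), 0 where there is no reading.
- ctrl.camera_info(name): a dict with "fx", "fy", "cx", "cy" (pixels), "dist_coeffs" ([k1, k2, p1, p2, k3] as OpenCV has them; the pictures are not rectified), "T" (4x4, takes a point from camera to world coordinates); the wrist camera has in their place "hand_eye" (4x4, takes a point from camera to tool coordinates, whose origin is the TCP and whose axes are the tool frame's). Camera axes: x right, y down, z forward; pixel columns grow to the right and rows downward; lengths in m; the calibration is good to about 2 mm. A picture is of the moment at which its call begins: read the wrist's pose just before it. camera_info takes no time and is no camera call.
- ctrl.hand_in(): hands the job in, once; it reports no verdict.
The state is a dict: "time_s": time; "q": joint angles; "dq": joint speeds; "joint_efforts": joint torques, N m; "eef_pos": TCP position; "eef_rot": TCP orientation; "wrist_force": force on the tool from outside, world axes, zero at the start; "torque": the same for the moment, N m; "opening": opening from 0.0 (shut) to 1.0 (fully open).
Only numpy, scipy, OpenCV 4.12 (cv2) and the standard library are available. Lean on these libraries where they do the work, as an engineer would, in place of code of your own. Each camera call takes 0.05 s, during which the arm holds its last target. There are 200 camera calls.

## Task

Fold the yellow stop flap at the end of the bench conveyor up until it stands upright, square to the belt. Lift the marked pink speaker off the white stand and set it down gently, standing upright in the middle of the belt with its long side along the belt and its end close behind the flap: a small gap, three centimetres or so. Leave everything else on the bench where it is.

Things in the scene. Friction and masses are not known exactly. Their poses are not given: they have to be found in the camera images.
- conveyor: bench belt conveyor, fixed: green belt 140 mm wide, 460 long, top 90 above the table. Origin on the table under the belt's middle; y runs along the belt from the flap end (hinge at y -252 mm) to the motor end; x across, z up. Aluminium side profiles to x +-89 mm and the flap's hinge arms to x +-95, none above the belt; only on the +x side a thin guide rail at x 82, up to 122 above the table.
- flap (a joint): yellow steel stop flap at the belt's -y end, 4 mm thick, 132 wide, 80 from hinge to its 8 mm thick rolled free edge; 5 mm rubber pad on the belt side. 0 = folded out level, away from the belt (to conveyor -y); grows as it folds up; pi/2 = upright; 2.0 = stop, leaning over the belt. Stiff friction hinge (0.25 N m): stays where left; 4 to 5 N at the free edge turns it.
- flap_hinge (a point): middle of the flap's hinge axis, which runs along the conveyor's x; 84 mm above the table, 22 mm beyond the end of the belt
- flap_edge (a point): middle of the flap's rolled free edge (on the rod's axis), 80 mm from the hinge axis
- speaker: the marked pink speaker, at first on the white stand: 55 mm (x) by 110 (y), body 75 tall, about 0.4 kg; origin at the centre of its underside, z up. Rigid carry handle on top along its long axis y: bar 14 mm wide (x), 11 high, top 117 mm above the underside, 31 mm free under it between end posts 72 mm apart.
- speaker_grip (a point): middle of the handle bar of speaker, 111.5 mm above its underside
- stand: marking stand, fixed: orange base plate 105 x 155 mm, four posts, white top plate 85 x 140 mm, 55 mm above the table, with 5 mm high locating ribs round the speaker (about 4 mm clearance). Origin on the table under its centre; its y axis is its long side; the speaker stands on it with its long side along y.
- queued_speaker: second pink speaker, same size and shape as speaker, waiting on the belt towards the motor end of the conveyor; origin at the centre of its underside; a bystander
- teal_speaker: dark teal speaker of the same size and shape, standing on the table; origin at the centre of its underside; a bystander
- solvent: white round bottle with a blue cap, 64 mm in diameter, 130 tall, standing on the table; origin at the centre of its underside; a bystander
- label_roll: roll of paper labels, a ring 80 mm in diameter, 30 tall, lying flat on the table; origin at the centre of its underside; a bystander
- parts_bin: open blue plastic bin, 100 x 150 mm, 50 tall, with small moulded parts in it, on the table beside the belt; origin at the centre of its underside; a bystander
- screwdriver: screwdriver lying on the table, about 200 mm long; origin at its middle, underside; a bystander
- scanner: hand-held bar-code scanner lying on its side on the table, black head 45 x 90 mm, grey handle 95 mm long, 34 high; origin under its head; a bystander
Not all that is in view belongs to the job. What is shaped like the speaker but green is not meant.

How it is judged:
At the end, for the whole second after the job is handed in: Flap upright within 0.1 rad and still; marked speaker at rest on the belt, tilt under 0.09 rad, centre within 35 mm of the belt's middle line and at conveyor y -190 to -122 mm (end 0 to 70 mm from the flap), long side within 15 degrees of the belt; no bystander moved over 30 mm (value of joint flap between 1.4708 and 1.6708 rad and velocity of joint flap between -0.05 and 0.05 rad/s and z of speaker in the frame of conveyor between 0.084 and 0.097 m and x of speaker in the frame of conveyor between -0.035 and 0.035 m and y of speaker in the frame of conveyor between -0.19 and -0.122 m and angle between speaker's own z axis and vertical below 0.09 rad and angle between the y axis of speaker and the y axis of conveyor, either way round below 0.26 rad and linear speed of speaker below 0.02 m/s and contact force between speaker and conveyor above 1 N); the robot touches nothing.
It fails at once if the marked speaker is dropped (moving faster than 0.6 m/s while no finger touches it) (contact force between speaker and the fingers below 0.05 N and linear speed of speaker above 0.6 m/s).
It fails at once if the marked speaker is tipped by more than 35 degrees (angle between speaker's own z axis and vertical above 0.61 rad).
It fails at once if a bystander is moved by more than 30 mm (distance of any of queued_speaker, teal_speaker, solvent, label_roll, parts_bin, screwdriver, scanner from where it was at the start of the episode above 0.03 m).
It also fails if it takes over 50 s, if anything falls off the work surface, if the arm or the gripper's body presses on something with over 40 N, if the wrist force passes 120 N, or if a joint passes its speed limit or range.

## Working session

There is one attempt and no reset: what is moved stays moved. The work goes in short steps, Python scripts to look and compute and a tool call to move; the robot and the scene stay as the last step left them, time stands still between calls to the robot, and variables do not carry over. Pictures are saved under pics/ and viewed, about 8 in all and at most 12, crops included, and the job is handed in when it is done.

Besides the shell and the picture viewer there is one more tool, called after "Call:" in YAML: its name, and indented under it one key for each argument. step_arm: Moves the arm, as the interface text tells. Its arguments: {"type":"object","properties":{"motion":{"type":"array","items":{"type":"array","items":{"type":"number"}}}},"required":["motion"]}

```bash
mkdir -p pics
cat > h.py <<'E'
import numpy as np, cv2
from bench import ctrl
from scipy.spatial.transform import Rotation as R
def shot(n,save=None):
    p,d=ctrl.camera(n)
    if save: cv2.imwrite('pics/'+save,p[:,:,::-1])
    return p,d
def K(i): return np.array([[i['fx'],0,i['cx']],[0,i['fy'],i['cy']],[0,0,1.]]),np.array(i['dist_coeffs'])
def T(n):
    i=ctrl.camera_info(n)
    if n!='wrist': return np.array(i['T'])
    o=ctrl.get_obs(); M=np.eye(4); M[:3,:3]=R.from_quat(np.array(o['eef_rot'])[[1,2,3,0]]).as_matrix(); M[:3,3]=o['eef_pos']
    return M@np.array(i['hand_eye'])
def cloud(n,uv,d,M):
    k,dc=K(ctrl.camera_info(n)); uv=np.asarray(uv,float)
    r=cv2.undistortPoints(uv.reshape(-1,1,2),k,dc).reshape(-1,2)
    z=d[uv[:,1].astype(int),uv[:,0].astype(int)]
    return (np.c_[r*z[:,None],z])@M[:3,:3].T+M[:3,3]
def onplane(n,uv,h,M):
    k,dc=K(ctrl.camera_info(n))
    r=cv2.undistortPoints(np.asarray(uv,float).reshape(-1,1,2),k,dc).reshape(-1,2)
    w=np.c_[r,np.ones(len(r))]@M[:3,:3].T
    return M[:3,3]+w*((h-M[2,3])/w[:,2])[:,None]
E
python3 - <<'E'
from h import *
print(ctrl.get_obs())
for n in ('top','side'):
    p,d=shot(n,n+'0.png'); np.savez(n+'0.npz',p=p,d=d); print(n,T(n).round(3).tolist())
E
```

```text
{'time_s': 0.0, 'q': array([ 9.69675578e-01,  1.81556047e-01,  1.60798127e+00, -3.50292381e-05,
        1.35377741e+00, -2.06300724e-01]), 'dq': array([0.00084075, 0.00128649, 0.00228538, 0.00035729, 0.00012973,
       0.0007692 ]), 'joint_efforts': array([ 9.06197456e-04, -4.44875550e+01, -3.51339161e+01, -1.96088936e-04,
        9.05093970e-03,  3.45438434e-05]), 'eef_pos': array([0.22083477, 0.53028423, 0.20978865]), 'eef_rot': array([ 0.69314545,  0.13811774,  0.69360156, -0.13924704]), 'wrist_force': array([-0.4943526 ,  0.07404538,  0.25370641]), 'torque': array([-0.01945579, -0.02405283,  0.00618725]), 'opening': 0.9990813333413223}
top [[-0.002, -0.993, 0.117, 0.363], [-1.0, 0.0, -0.011, -0.098], [0.01, -0.117, -0.993, 1.542], [0.0, 0.0, 0.0, 1.0]]
side [[0.853, -0.409, 0.326, 0.106], [-0.523, -0.659, 0.541, -0.823], [-0.007, -0.632, -0.775, 1.167], [0.0, 0.0, 0.0, 1.0]]
```

View pics/top0.png

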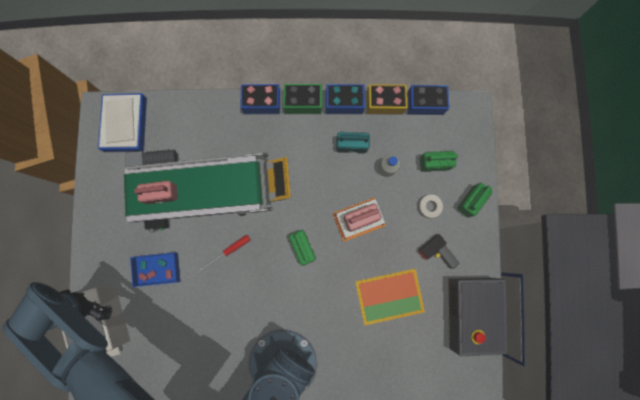

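View pics/side0.png

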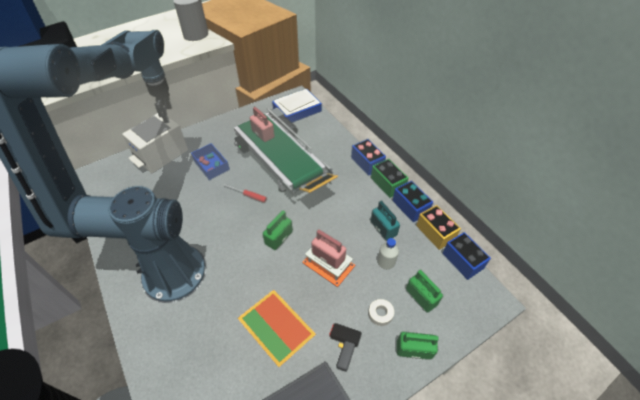

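The top view shows the belt (green) at about (125–265, 165–215), the flap (yellow/black) at (280,178), and the marked speaker on its stand at (361,217). The queued speaker is at (154,191). The side view agrees. Next I measure these.

```bash
cat > m.py <<'E'
from h import *
for n in ('top','side'):
    z=np.load(n+'0.npz'); p,d=z['p'],z['d']; M=T(n)
    hsv=cv2.cvtColor(p,cv2.COLOR_RGB2HSV); H,S,V=cv2.split(hsv)
    vv,uu=np.nonzero(d>0); uv=np.c_[uu,vv]; P=np.full(p.shape,np.nan); P[vv,uu]=cloud(n,uv,d,M)
    def rep(name,m):
        q=P[m]; q=q[~np.isnan(q[:,0])]
        if len(q)<5: print(n,name,'few',len(q)); return q
        r=cv2.minAreaRect(q[:,:2].astype(np.float32)*1000)
        print(n,name,len(q),'mean',q.mean(0).round(4),'z',np.percentile(q[:,2],[2,50,98]).round(3),'rect',np.round(r[0]),np.round(r[1]),round(r[2],1)); return q
    X,Y,Z=P[...,0],P[...,1],P[...,2]
    conv=(Y>-.1)&(X>.35)
    rep('belt',(H>65)&(H<90)&(S>120)&(Z>.07)&(Z<.11)&(Y>0)&(X>.3))
    pink=((H<8)|(H>172))&(S>50)&(S<160)&(V>80)
    a=(X>.3)&(X<.65)&(Y<-.1)&(Y>-.4)
    rep('handle',pink&a&(Z>.158)); rep('body',pink&a&(Z>.12)&(Z<.14))
    rep('top plate',a&(Z>.05)&(Z<.066)&(S<50)&(V>120))
    rep('orange',a&(H>4)&(H<16)&(S>150)&(Z<.03))
    rep('queued',pink&(Y>.1)&(X>.35)&(Z>.19))
    y=(H>16)&(H<30)&(S>130)&(X>.4)&(X<.62)&(Y<.1)&(Y>-.1)
    rep('flap',y)
    rep('flapregion',(X>.42)&(X<.6)&(Y<.03)&(Y>-.09)&(Z>.06))
    for nm,m in (('redScrew',((H<5)|(H>172))&(S>170)&(Z<.05)&(Y>0)),('green',(H>50)&(H<75)&(S>120)&(Y<0)&(Y>-.12)&(Z>.09)&(X<.45)&(X>.2)),('teal',(H>80)&(H<98)&(S>80)&(Z>.1)&(X>.5)&(Y<0)&(Y>-.3))): rep(nm,m)
E
python3 m.py
```

```text
top belt 4372 mean [0.5778 0.2693 0.0896] z [0.083 0.09  0.096] rect [575. 299.] [134. 448.] 5.2
top handle 141 mean [ 0.4788 -0.2553  0.1714] z [0.164 0.171 0.178] rect [ 479. -256.] [14. 92.] 21.1
top body 448 mean [ 0.4773 -0.2539  0.1292] z [0.122 0.129 0.136] rect [ 479. -255.] [ 55. 108.] 21.3
top top plate 363 mean [ 0.4767 -0.2497  0.0566] z [0.051 0.056 0.064] rect [ 480. -257.] [ 84. 140.] 20.6
top orange 43 mean [ 0.4365 -0.2726  0.0084] z [0.002 0.008 0.014] rect [ 435. -264.] [ 21. 136.] 10.2
top queued 147 mean [0.5567 0.3933 0.2053] z [0.195 0.206 0.211] rect [557. 395.] [15. 90.] 7.8
top flap 258 mean [0.5788 0.0063 0.1122] z [0.088 0.112 0.134] rect [580.   9.] [86. 67.] 5.4
top flapregion 419 mean [ 0.5397 -0.0096  0.109 ] z [0.068 0.115 0.133] rect [507. -16.] [202.  66.] 17.6
top redScrew 85 mean [0.3934 0.155  0.0251] z [0.019 0.025 0.032] rect [393. 156.] [12. 88.] 33.7
top green 120 mean [ 0.3837 -0.065   0.1164] z [0.109 0.116 0.122] rect [385. -64.] [92. 14.] 23.3
top teal 130 mean [ 0.7397 -0.2346  0.1164] z [0.105 0.117 0.124] rect [ 741. -234.] [92. 15.] 8
[... 257 characters left out ...]
  -0.2918  0.0558] z [0.051 0.055 0.065] rect [ 521. -315.] [103. 291.] 54.5
side orange 303 mean [ 0.4609 -0.2891  0.0085] z [0.004 0.009 0.013] rect [ 457. -288.] [ 84. 171.] 48.6
side queued 60 mean [0.5558 0.388  0.2032] z [0.191 0.204 0.21 ] rect [557. 390.] [13. 91.] 5.9
side flap 51 mean [ 0.5751 -0.0211  0.1283] z [0.115 0.13  0.135] rect [576. -20.] [34. 80.] 79.1
side flapregion 197 mean [ 0.5224 -0.022   0.1078] z [0.067 0.116 0.133] rect [504. -14.] [196.  79.] 17.9
side redScrew few 0
side green 7 mean [ 0.3543 -0.0834  0.1171] z [0.114 0.117 0.121] rect [355. -84.] [16.  6.] 38.1
side teal 72 mean [ 0.7367 -0.2434  0.1148] z [0.107 0.116 0.12 ] rect [ 736. -240.] [85. 13.] 88.1
```

```bash
cat > m2.py <<'E'
from h import *
a=np.radians(5.2); ex=np.array([np.cos(a),np.sin(a)]); ey=np.array([-np.sin(a),np.cos(a)]); o=np.array([.575,.299])
for n in ('top','side'):
    z=np.load(n+'0.npz'); p,d=z['p'],z['d']; M=T(n)
    H,S,V=cv2.split(cv2.cvtColor(p,cv2.COLOR_RGB2HSV))
    vv,uu=np.nonzero(d>0); P=np.full(p.shape,np.nan); P[vv,uu]=cloud(n,np.c_[uu,vv],d,M)
    X,Y,Z=P[...,0],P[...,1],P[...,2]
    cx=(X-o[0])*ex[0]+(Y-o[1])*ex[1]; cy=(X-o[0])*ey[0]+(Y-o[1])*ey[1]
    g=(H>60)&(H<92)&(S>100)&(Z>.08)&(Z<.1)&(abs(cx)<.12)&(abs(cy)<.3)
    print(n,'belt H',np.median(H[(abs(cx)<.05)&(abs(cy)<.1)]) ,g.sum())
    for y0 in np.arange(-.22,.22,.04):
        s=g&(abs(cy-y0)<.02)
        if s.sum()>10: print('  belt y',round(y0,2),'x',np.percentile(cx[s],[1,99]).round(4))
    for x0 in (-.05,0,.05):
        s=g&(abs(cx-x0)<.02)
        if s.sum()>10: print('  belt x',x0,'y',np.percentile(cy[s],[.5,99.5]).round(4))
    f=(H>14)&(H<32)&(S>110)&(cy<-.24)&(cy>-.4)&(abs(cx)<.12)&(Z>.07)
    F=np.c_[cx[f],cy[f],Z[f]]; print('flap',len(F),'x',np.percentile(F[:,0],[1,99]).round(4))
    w=(cy<-.24)&(cy>-.36)&(abs(cx)<.055)&(Z>.07)
    for y0 in np.arange(-.345,-.24,.01):
        s=w&(abs(cy-y0)<.005)
        if s.sum(): print('   y',round(y0,3),s.sum(),'z',np.median(Z[s]).round(4),'x',cx[s].mean().round(3))
E
python3 m2.py
```

```text
top belt H 77.0 4527
  belt y -0.22 x [-0.065   0.0669]
  belt y -0.18 x [-0.0661  0.0664]
  belt y -0.14 x [-0.0663  0.0658]
  belt y -0.1 x [-0.0659  0.0656]
  belt y -0.06 x [-0.0659  0.0649]
  belt y -0.02 x [-0.066   0.0649]
  belt y 0.02 x [-0.0658  0.065 ]
  belt y 0.06 x [-0.0668  0.0653]
  belt y 0.1 x [-0.0657  0.0658]
  belt y 0.14 x [-0.0657  0.0657]
  belt y 0.18 x [-0.0651  0.065 ]
  belt x -0.05 y [-0.2218  0.2178]
  belt x 0 y [-0.2232  0.2182]
  belt x 0.05 y [-0.2211  0.2182]
flap 438 x [-0.0644  0.065 ]
   y -0.325 37 z 0.1302 x -0.0
   y -0.315 106 z 0.1271 x -0.0
   y -0.305 106 z 0.1235 x 0.0
   y -0.295 104 z 0.1196 x -0.0
   y -0.285 105 z 0.1126 x -0.002
   y -0.275 95 z 0.1047 x -0.0
   y -0.265 96 z 0.0961 x -0.0
   y -0.255 99 z 0.0896 x -0.0
   y -0.245 35 z 0.0873 x -0.001
side belt H 72.0 596
  belt y -0.22 x [-0.0624  0.0616]
  belt y -0.18 x [-0.0606  0.0605]
  belt y -0.14 x [-0.0591  0.0567]
  belt y -0.1 x [-0.0418  0.0243]
  belt x -0.05 y [-0.2263 -0.1164]
  belt x 0 y [-0.2272 -0.1158]
  belt x 0.05 y [-0.226  -0.1371]
flap 107 x [-0.0644  0.0597]
   y -0.325 46 z 0.1302 x -0.003
   y -0.315 30 z 0.1264 x 0.002
   y -0.305 55 z 0.1242 x -0.001
   y -0.295 31 z 0.1193 x -0.003
   y -0.285 29 z 0.1139 x -0.002
   y -0.275 15 z 0.1077 x -0.01
   y -0.265 28 z 0.0952 x -0.001
   y -0.255 32 z 0.0896 x 0.0
   y -0.245 7 z 0.0861 x 0.016
```

```bash
cat > go.py <<'E'
from h import *
import sys
A=5.2; O=np.array([.575,.299])
def conv(x,y):
    a=np.radians(A); return O+[np.cos(a)*x-np.sin(a)*y, np.sin(a)*x+np.cos(a)*y]
def go(pos,yaw,tilt=0):
    "tool shift mm / turn deg to TCP pos, tool down, tool y at yaw (mod 180, nearest)"
    o=ctrl.get_obs(); R0=R.from_quat(np.array(o['eef_rot'])[[1,2,3,0]])
    best=None
    for k in (0,180):
        b=np.radians(yaw+k); yv=np.array([np.cos(b),np.sin(b),0]); xv=np.array([0,0,-1.]); Rt=R.from_matrix(np.c_[xv,yv,np.cross(xv,yv)])
        rv=(R0.inv()*Rt).as_rotvec(degrees=True)
        q6=o['q'][5]
        if best is None or np.linalg.norm(rv)<np.linalg.norm(best): best=rv
    print('t',o['time_s'],'pos',np.round(o['eef_pos'],4),'q',np.round(o['q'],2),'tgt',np.round(pos,4),'shift',np.round(R0.inv().apply(np.array(pos)-o['eef_pos'])*1000,1),'turn',np.round(best,1),'toolY',R0.as_matrix()[:,1].round(3),'F',np.round(o['wrist_force'],1),'open',round(o['opening'],3))
E
python3 - <<'E'
from go import *
go([*ctrl.get_obs()['eef_pos'][:2],.36],5.2)
go([*conv(0,-.37),.36],5.2)
go([*conv(0,-.37),.112],5.2)
E
```

```text
t 0.1 pos [0.2208 0.5303 0.2099] q [ 0.97  0.18  1.61  0.    1.35 -0.21] tgt [0.2208 0.5303 0.36  ] shift [-1.501e+02 -2.000e-01 -1.000e-01] turn [62.2  0.   0.1] toolY [ 0.385  0.923 -0.002] F [ 0.5  0.3 -0.4] open 1.004
t 0.1 pos [0.2208 0.5303 0.2099] q [ 0.97  0.18  1.61  0.    1.35 -0.21] tgt [ 0.6085 -0.0695  0.36  ] shift [-149.7 -404.8  588.5] turn [62.2  0.   0.1] toolY [ 0.385  0.923 -0.002] F [ 0.5  0.3 -0.4] open 1.004
t 0.1 pos [0.2208 0.5303 0.2099] q [ 0.97  0.18  1.61  0.    1.35 -0.21] tgt [ 0.6085 -0.0695  0.112 ] shift [  98.3 -404.4  588.6] turn [62.2  0.   0.1] toolY [ 0.385  0.923 -0.002] F [ 0.5  0.3 -0.4] open 1.004
```

Call:
step_arm:
  motion:
    - [-50, 0, 0, 0, 0, 0, 255]
    - [-100, 0, 0, 0, 0, 0, 255]
    - [-150, 0, 0, 0, 0, 0, 255]
    - [-150, -40, 59, 6, 0, 0, 255]
    - [-150, -80, 118, 12, 0, 0, 255]
    - [-150, -121, 176, 19, 0, 0, 255]
    - [-150, -162, 235, 25, 0, 0, 255]
    - [-150, -202, 294, 31, 0, 0, 255]
    - [-150, -242, 353, 37, 0, 0, 255]
    - [-150, -283, 412, 43, 0, 0, 255]

```text
time_s: 1.35
eef_pos: [0.4594, 0.1616, 0.3605]
eef_rot: [0.594, 0.384, 0.594, -0.384]
wrist_force: [0.4, 1.2, -0.2]
opening: 0.002
```

Run:
```python
from go import *
go([*conv(0,-.37),.36],5.2)
go([*conv(0,-.37),.112],5.2)
```

```text
t 1.35 pos [0.4594 0.1616 0.3605] q [ 0.09 -0.11  1.61  0.    1.64 -0.33] tgt [ 0.6085 -0.0695  0.36  ] shift [  0.4  41.4 271.9] turn [19. -0.  0.] toolY [ 0.912  0.41  -0.   ] F [ 0.4  1.2 -0.2] open 0.002
t 1.35 pos [0.4594 0.1616 0.3605] q [ 0.09 -0.11  1.61  0.    1.64 -0.33] tgt [ 0.6085 -0.0695  0.112 ] shift [248.4  41.4 272. ] turn [19. -0.  0.] toolY [ 0.912  0.41  -0.   ] F [ 0.4  1.2 -0.2] open 0.002
```

Call:
step_arm:
  motion:
    - [0, 8, 55, 4, 0, 0, 255]
    - [0, 17, 110, 8, 0, 0, 255]
    - [0, 25, 165, 12, 0, 0, 255]
    - [0, 33, 220, 16, 0, 0, 255]
    - [0, 41, 272, 19, 0, 0, 255]
    - [0, 41, 272, 19, 0, 0, 255]
    - [0, 41, 272, 19, 0, 0, 255]

```text
time_s: 2.22
eef_pos: [0.608, -0.067, 0.36]
eef_rot: [0.522, 0.476, 0.524, -0.476]
wrist_force: [-0.2, -0.0, -0.5]
opening: 0.001
```

Run:
```python
from go import *
go([*conv(0,-.37),.112],5.2)
```

```text
t 2.225 pos [ 0.608 -0.067  0.36 ] q [-0.3   0.19  1.31  0.    1.65 -0.4 ] tgt [ 0.6085 -0.0695  0.112 ] shift [248.    0.6   2.7] turn [ 0.2 -0.1  0.1] toolY [ 0.996  0.094 -0.001] F [-0.2 -0.  -0.5] open 0.001
```

Call:
step_arm:
  motion:
    - [60, 0, 3, 0, 0, 0, 255]
    - [120, 0, 3, 0, 0, 0, 255]
    - [180, 0, 3, 0, 0, 0, 255]
    - [220, 0, 3, 0, 0, 0, 255]
    - [246, 0, 3, 0, 0, 0, 255]
    - [246, 0, 3, 0, 0, 0, 255]

```text
time_s: 2.98
eef_pos: [0.6066, -0.0682, 0.1128]
eef_rot: [0.522, 0.475, 0.525, -0.476]
wrist_force: [0.0, 0.2, -0.3]
opening: -0.001
```

Call:
step_arm:
  motion:
    - [0, 0, -20, 0, 0, 0, 255]
    - [0, 0, -35, 0, 0, 0, 255]
    - [-2, 0, -45, 0, 0, 0, 255]
    - [-4, 0, -55, 0, 0, 0, 255]
    - [-6, 0, -65, 0, 0, 0, 255]
    - [-8, 0, -75, 0, 0, 0, 255]
    - [-8, 0, -75, 0, 0, 0, 255]

```text
time_s: 3.85
eef_pos: [0.6017, 0.005, 0.1229]
eef_rot: [0.523, 0.476, 0.523, -0.476]
wrist_force: [0.3, -0.1, -0.3]
opening: -0.001
```

Run:
```python
from go import *
go([*conv(0,-.267),.125],5.2)
p,d=shot('top'); q,e=shot('side')
cv2.imwrite('pics/a.png',np.hstack([cv2.resize(p[110:260,180:380],(400,300)),cv2.resize(q[110:260,220:420],(400,300))])[:,:,::-1])
```

```text
t 3.85 pos [0.6017 0.005  0.1229] q [-0.19  0.33  1.61  0.    1.2  -0.28] tgt [0.5992 0.0331 0.125 ] shift [ -2.1   0.2 -28.2] turn [ 0.2  0.  -0. ] toolY [0.996 0.095 0.   ] F [ 0.3 -0.1 -0.3] open -0.001
```

View pics/a.png

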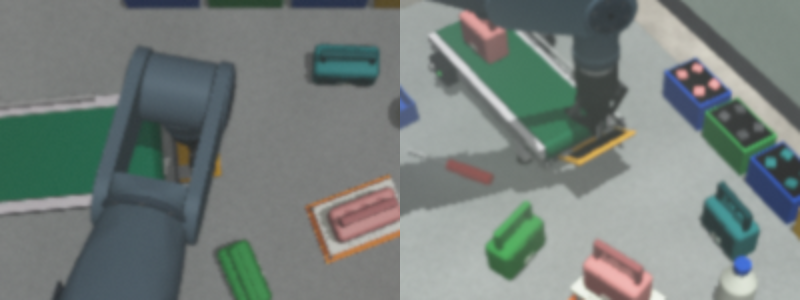

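The crop shows the fingers at the flap, with yellow still visible beyond them: the flap may not have risen. I measure its profile with depth.

```bash
cat > fl.py <<'E'
from go import *
def frame(n,p,d):
    M=T(n); vv,uu=np.nonzero(d>0); P=np.full(p.shape,np.nan); P[vv,uu]=cloud(n,np.c_[uu,vv],d,M)
    a=np.radians(A); X,Y,Z=P[...,0]-O[0],P[...,1]-O[1],P[...,2]
    return X*np.cos(a)+Y*np.sin(a),Y*np.cos(a)-X*np.sin(a),Z,cv2.split(cv2.cvtColor(p,cv2.COLOR_RGB2HSV))
if __name__=='__main__':
  for n in ('top','side'):
    p,d=ctrl.camera(n); cx,cy,Z,(H,S,V)=frame(n,p,d)
    f=(H>14)&(H<32)&(S>110)&(cy<-.2)&(cy>-.4)&(abs(cx)<.12)&(Z>.05)
    print(n,'yellow',f.sum(),'x',np.percentile(cx[f],[1,99]).round(3))
    w=f
    for y0 in np.arange(-.345,-.21,.01):
        s=w&(abs(cy-y0)<.005)
        if s.sum(): print('   y',round(y0,3),s.sum(),'z',np.median(Z[s]).round(4),np.max(Z[s]).round(3),'x',cx[s].mean().round(3))
E
python3 fl.py
```

```text
top yellow 74 x [-0.063 -0.004]
   y -0.325 9 z 0.1314 0.137 x -0.051
   y -0.315 10 z 0.1285 0.134 x -0.055
   y -0.285 2 z 0.2437 0.261 x -0.041
   y -0.275 11 z 0.1002 0.105 x -0.022
   y -0.265 27 z 0.0955 0.106 x -0.02
   y -0.255 15 z 0.089 0.093 x -0.021
side yellow 99 x [-0.065  0.059]
   y -0.325 55 z 0.1299 0.138 x -0.001
   y -0.315 26 z 0.1265 0.133 x -0.004
   y -0.305 10 z 0.1211 0.125 x -0.029
   y -0.295 5 z 0.1127 0.116 x -0.059
   y -0.285 3 z 0.1074 0.11 x -0.058
```

Run:
```python
from go import *
go([*conv(0,-.267),.125],5.2)
w,d=shot('wrist'); q,e=shot('side')
cv2.imwrite('pics/b.png',np.hstack([cv2.resize(w,(480,300)),cv2.resize(q[130:205,270:350],(320,300),interpolation=cv2.INTER_CUBIC)])[:,:,::-1])
```

```text
t 4.05 pos [0.6016 0.004  0.1225] q [-0.19  0.33  1.61 -0.    1.2  -0.28] tgt [0.5992 0.0331 0.125 ] shift [ -2.5   0.3 -29.2] turn [0.2 0.  0. ] toolY [ 0.996  0.093 -0.   ] F [ 0.1 -0.2  1. ] open 0.001
```

View pics/b.png

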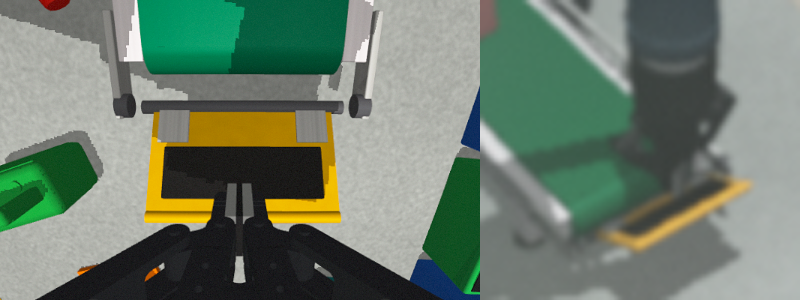

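Run:
```python
from fl import *
p,d=ctrl.camera('wrist'); cx,cy,Z,(H,S,V)=frame('wrist',p,d)
f=(H>14)&(H<32)&(S>110)&(abs(cx)<.12)&(cy<-.2)&(cy>-.4)
for y0 in np.arange(-.345,-.24,.006):
    s=f&(abs(cy-y0)<.003)
    if s.sum(): print(round(y0,3),s.sum(),'z',np.median(Z[s]).round(4),'x',np.percentile(cx[s],[2,98]).round(3))
b=(H>65)&(H<90)&(S>120)&(abs(cx)<.06)&(cy>-.22); print('belt z',np.median(Z[b]))
fg=(abs(cx)<.012)&(cy<-.27)&(cy>-.33)
for v in range(225,300,8):
    s=np.zeros_like(fg); s[v,300:340]=1
    q=s; print(v,[ (round(float(cx[v,u]),3),round(float(cy[v,u]),3),round(float(Z[v,u]),3)) for u in (310,320,330)])
```

```text
-0.345 1 z -0.0016 x [-0.105 -0.105]
-0.339 1 z -0.0017 x [-0.105 -0.105]
-0.333 1 z -0.0006 x [-0.102 -0.102]
-0.321 1341 z 0.1289 x [-0.062  0.067]
-0.315 3109 z 0.1248 x [-0.062  0.066]
-0.309 1769 z 0.1216 x [-0.062  0.067]
-0.303 576 z 0.1172 x [-0.063  0.068]
-0.297 523 z 0.1132 x [-0.063  0.068]
-0.291 562 z 0.1095 x [-0.063  0.068]
-0.285 521 z 0.1058 x [-0.063  0.068]
-0.279 1236 z 0.1009 x [-0.063  0.067]
-0.273 2231 z 0.0983 x [-0.061  0.066]
-0.267 1959 z 0.0943 x [-0.062  0.067]
-0.261 1909 z 0.0906 x [-0.062  0.066]
-0.255 949 z 0.0878 x [-0.062  0.067]
belt z 0.08825270830688706
225 [(-0.004, -0.289, 0.115), (0.001, -0.289, 0.114), (0.006, -0.289, 0.114)]
233 [(-0.004, -0.293, 0.116), (0.001, -0.292, 0.117), (0.006, -0.292, 0.117)]
241 [(-0.004, -0.296, 0.118), (0.001, -0.296, 0.119), (0.006, -0.296, 0.119)]
249 [(-0.004, -0.285, 0.15), (0.001, -0.285, 0.151), (0.005, -0.285, 0.15)]
257 [(-0.003, -0.285, 0.157), (0.001, -0.285, 0.157), (0.005, -0.285, 0.157)]
265 [(-0.003, -0.285, 0.163), (0.001, -0.285, 0.162), (0.004, -0.285, 0.163)]
273 [(-0.003, -0.285, 0.169), (0.001, -0.286, 0.168), (0.004, -0.285, 0.169)]
281 [(-0.003, -0.285, 0.174), (0.001, -0.285, 0.175), (0.004, -0.284, 0.175)]
289 [(-0.003, -0.284, 0.18), (0.0, -0.285, 0.179), (0.004, -0.285, 0.179)]
297 [(-0.003, -0.284, 0.186), (0.001, -0.288, 0.179), (nan, nan, nan)]
```

```bash
cat > fing.py <<'E'
from h import *
p,d=ctrl.camera('wrist'); i=ctrl.camera_info('wrist'); Hm=np.array(i['hand_eye']); print(Hm.round(3).tolist())
vv,uu=np.nonzero(d>0); Q=cloud('wrist',np.c_[uu,vv],d,Hm)*1000
print('opening',ctrl.get_obs()['opening'])
for lo in range(-100,30,5):
    s=(Q[:,0]>=lo)&(Q[:,0]<lo+5)&(abs(Q[:,1])<60)&(abs(Q[:,2])<30)
    if s.sum(): print(lo,s.sum(),'y',np.percentile(Q[s,1],[1,50,99]).round(1),'z',np.percentile(Q[s,2],[1,50,99]).round(1),'row',vv[s].min(),vv[s].max(),'rgb',np.median(p[vv[s],uu[s]],0))
E
python3 fing.py
python3 - <<'E'
from h import *
p,_=ctrl.camera('wrist'); cv2.imwrite('pics/c.png',cv2.resize(p[180:400,220:420],(600,600)).copy()[:,:,::-1])
E
```

```text
[[0.0, -0.307, 0.952, -0.162], [1.0, 0.0, -0.0, 0.0], [0.0, 0.952, 0.307, -0.079], [0.0, 0.0, 0.0, 1.0]]
opening 0.002468754357086958
-100 5997 y [-54.8   0.1  55.8] z [-18.4 -12.5  -6.2] row 354 399 rgb [25. 25. 27.]
-95 5485 y [-51.    1.3  51.7] z [-18.3 -12.4  -0.8] row 340 399 rgb [26. 26. 28.]
-90 4270 y [-46.8   4.1  47.5] z [-18.2 -12.5   1.5] row 328 399 rgb [25. 26. 28.]
-85 3195 y [-43.2   3.9  44.1] z [-17.3 -12.    8.1] row 327 399 rgb [25. 25. 27.]
-80 4965 y [-38.6  -2.8  39.2] z [-13.3  -6.4   8. ] row 318 391 rgb [28. 28. 30.]
-75 3739 y [-35.4  -2.4  36.6] z [-14.4 -12.1   8. ] row 303 376 rgb [26. 26. 28.]
-70 2287 y [-32.    2.   32.7] z [-14.5 -12.3   8.7] row 295 369 rgb [25. 25. 28.]
-65 977 y [-27.1  -1.5  28. ] z [-14.3 -12.2   4.6] row 290 360 rgb [25. 25. 27.]
-60 852 y [-10.8   0.4  11.9] z [-12.8  -7.1  10.3] row 284 341 rgb [39. 38. 38.]
-55 343 y [-13.1   0.   13.4] z [-12.  -11.3  -7.1] row 277 291 rgb [91. 92. 89.]
-50 521 y [-13.1   0.   13.6] z [-12.   -8.   -6.6] row 270 289 rgb [29. 30. 31.]
-45 486 y [-13.    0.2  13.5] z [-12.  -10.6  -6.7] row 
[... 313 characters left out ...]
.3 -10. ] row 244 256 rgb [64.  63.5 62.5]
-10 1666 y [-59.1 -19.1  59.1] z [19.8 22.7 26.4] row 283 297 rgb [246. 197.   0.]
-5 3589 y [-58.8  19.   58.4] z [ 5.  16.7 21.9] row 251 296 rgb [160. 118.   0.]
0 4968 y [-58.6  -0.6  58.1] z [-2.8  3.9 16.9] row 231 277 rgb [35. 34. 24.]
5 4169 y [-58.7  -0.6  57.5] z [-10.7  -5.2   6.9] row 214 258 rgb [28. 27. 25.]
10 3989 y [-58.9   0.4  57.3] z [-18.8 -13.2  -1.3] row 197 238 rgb [27. 26. 24.]
15 1498 y [-59.6  -7.5  59.4] z [-20.3 -18.4  -8.3] row 188 220 rgb [27. 26. 22.]
20 3116 y [-59.1  -0.7  59.2] z [-28.4 -21.9 -17.2] row 174 203 rgb [171. 128.   0.]
25 2142 y [-59.    2.   57.4] z [-29.9 -27.4 -22.6] row 171 189 rgb [171. 127.   0.]
```

View pics/c.png

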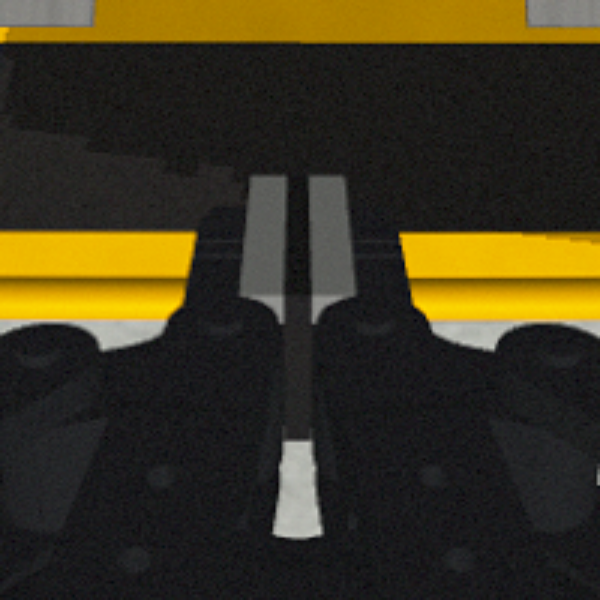

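The wrist view shows the fingertips about 23 mm behind the reported TCP, which explains why the fingers passed over the flap without contact. The finger depth (tip at tool x ≈ -23) and the flap and belt heights agree on this. From here I treat the tip as TCP - 23 mm and the grasp centre as about -42 mm. I back out and push lower.

Call:
step_arm:
  motion:
    - [-20, 0, 0, 0, 0, 0, 255]
    - [-20, 0, 40, 0, 0, 0, 255]
    - [-20, 0, 75, 0, 0, 0, 255]
    - [0, 0, 77, 0, 0, 0, 255]
    - [38, 0, 77, 0, 0, 0, 255]
    - [38, 0, 77, 0, 0, 0, 255]

```text
time_s: 5.05
eef_pos: [0.606, -0.0708, 0.0815]
eef_rot: [0.521, 0.475, 0.525, -0.477]
wrist_force: [0.5, -0.2, 0.9]
opening: -0.006
```

Call:
step_arm:
  motion:
    - [0, 0, -20, 0, 0, 0, 255]
    - [0, 0, -35, 0, 0, 0, 255]
    - [-2, 0, -45, 0, 0, 0, 255]
    - [-4, 0, -55, 0, 0, 0, 255]
    - [-6, 0, -55, 0, 0, 0, 255]

```text
time_s: 5.68
eef_pos: [0.6074, -0.0262, 0.0977]
eef_rot: [0.529, 0.474, 0.517, -0.478]
wrist_force: [-8.7, -30.3, 18.6]
opening: 0.001
```

```bash
python3 - <<'E'
from go import *
go([*conv(0,-.267),.1],5.2)
E
python3 fl.py
```

```text
t 5.675 pos [ 0.6074 -0.0262  0.0977] q [-0.23  0.37  1.62 -0.01  1.14 -0.32] tgt [0.5992 0.0331 0.1   ] shift [ -3.3  -2.6 -59.7] turn [ 0.2  1.  -0.4] toolY [0.996 0.094 0.007] F [ -8.7 -30.3  18.6] open 0.001
top yellow 142 x [-0.062  0.027]
   y -0.305 33 z 0.1349 0.144 x -0.038
   y -0.295 8 z 0.1274 0.136 x -0.059
   y -0.285 8 z 0.1177 0.12 x -0.058
   y -0.275 9 z 0.1097 0.113 x -0.018
   y -0.265 58 z 0.0995 0.108 x -0.005
   y -0.255 26 z 0.0922 0.098 x -0.002
side yellow 20 x [-0.065 -0.023]
   y -0.315 19 z 0.143 0.146 x -0.045
   y -0.305 1 z 0.1405 0.14 x -0.056
```

Call:
step_arm:
  motion:
    - [-10, 0, 5, 0, 0, 0, 255]
    - [-14, 0, 0, 0, 0, 0, 255]
    - [-18, 0, -4, 0, 0, 0, 255]
    - [-21, 0, -8, 0, 0, 0, 255]
    - [-24, 0, -12, 0, 0, 0, 255]
    - [-27, 0, -18, 0, 0, 0, 255]
    - [-29, 0, -24, 0, 0, 0, 255]
    - [-29, 0, -24, 0, 0, 0, 255]

```text
time_s: 6.78
eef_pos: [0.6033, 0.0067, 0.1224]
eef_rot: [0.525, 0.476, 0.521, -0.475]
wrist_force: [0.9, -4.3, 3.4]
opening: 0.003
```

```bash
python3 - <<'E'
from go import *
go([*conv(0,-.267),.12],5.2)
E
python3 fl.py
```

```text
t 6.775 pos [0.6033 0.0067 0.1224] q [-0.18  0.33  1.61 -0.    1.19 -0.28] tgt [0.5992 0.0331 0.12  ] shift [  2.4  -1.6 -26.7] turn [ 0.3  0.1 -0.3] toolY [0.995 0.095 0.005] F [ 0.9 -4.3  3.4] open 0.003
top yellow 5 x [-0.063 -0.056]
   y -0.275 2 z 0.1555 0.156 x -0.058
   y -0.265 3 z 0.1384 0.14 x -0.06
side yellow 25 x [-0.062 -0.016]
   y -0.285 8 z 0.1628 0.166 x -0.043
   y -0.275 17 z 0.1514 0.163 x -0.038
```

Call:
step_arm:
  motion:
    - [-2, 1, -7, 0, 0, 0, 255]
    - [-3, 1, -14, 0, 0, 0, 255]
    - [-3, 1, -20, 0, 0, 0, 255]
    - [-3, 1, -25, 0, 0, 0, 255]
    - [-3, 1, -25, 0, 0, 0, 255]
    - [-3, 1, -25, 0, 0, 0, 255]

```text
time_s: 7.62
eef_pos: [0.5992, 0.0321, 0.1218]
eef_rot: [0.522, 0.476, 0.524, -0.476]
wrist_force: [0.7, -0.8, 0.2]
opening: 0.0
```

```bash
cat > fl2.py <<'E'
from fl import *
from go import *
go([*conv(0,-.267),.12],5.2)
for n in ('top','side','wrist'):
    p,d=ctrl.camera(n); cx,cy,Z,(H,S,V)=frame(n,p,d)
    # any surface of the flap: clear of the gripper
    for nm,m in (('yel',(H>14)&(H<32)&(S>110)&(abs(cx)<.066)),('any',(abs(cx)>.03)&(abs(cx)<.062))):
        for z0 in np.arange(.09,.17,.01):
            s=m&(cy>-.31)&(cy<-.232)&(abs(Z-z0)<.005)
            if s.sum()>3: print(n,nm,'z',z0.round(3),s.sum(),'y',np.percentile(cy[s],[5,50,95]).round(4))
E
python3 fl2.py
```

```text
t 7.625 pos [0.5992 0.0321 0.1218] q [-0.14  0.33  1.62  0.    1.2  -0.24] tgt [0.5992 0.0331 0.12  ] shift [ 1.8  0.1 -1. ] turn [ 0.2 -0.1  0.1] toolY [ 0.996  0.094 -0.002] F [ 0.7 -0.8  0.2] open 0.0
top any z 0.17 4 y [-0.2489 -0.2484 -0.2477]
side yel z 0.1 42 y [-0.2568 -0.2548 -0.2526]
side yel z 0.11 39 y [-0.2582 -0.2551 -0.252 ]
side yel z 0.12 31 y [-0.2571 -0.2552 -0.2526]
side yel z 0.13 37 y [-0.2581 -0.2555 -0.2523]
side yel z 0.14 27 y [-0.258  -0.2548 -0.2516]
side yel z 0.15 19 y [-0.2561 -0.2544 -0.2514]
side yel z 0.16 16 y [-0.2569 -0.2549 -0.2525]
side yel z 0.17 9 y [-0.2583 -0.2557 -0.2537]
side any z 0.09 31 y [-0.2598 -0.2562 -0.2523]
side any z 0.1 26 y [-0.2575 -0.2547 -0.2526]
side any z 0.11 23 y [-0.2571 -0.2545 -0.2522]
side any z 0.12 24 y [-0.2567 -0.2552 -0.2533]
side any z 0.13 31 y [-0.2579 -0.2547 -0.2515]
side any z 0.14 29 y [-0.2574 -0.2538 -0.2507]
side any z 0.15 26 y [-0.2571 -0.2549 -0.2517]
side any z 0.16 19 y [-0.2571 -0.2548 -0.2527]
side any z 0.17 19 y [-0.2583 -0.2552 -0.2502]
wrist yel z 0.09 443 y [-0.2517 -0.2514 -0.2511]
wrist yel z 0.1 598 y [-0.2516 -0.2513 -0.251 ]
wrist yel z 0.11 75 y [-0.2516 -0.2512 -0.2509]
wrist yel z 0.12 286 y [-0.2514 -0.2507 -0.2458]
wrist yel z 0.13 246 y [-0.2513 -0.2509 -0.2458]
wrist yel z 0.14 313 y [-0.2513 -0.2508 -0.2456]
wrist yel z 0.15 1693 y [-0.2511 -0.2507 -0.2483]
wrist yel z 0.16 2231 y [-0.251  -0.2505 -0.2485]
wrist yel z 0.17 6930 y [-0.2546 -0.2509 -0.2485]
wrist any z 0.09 868 y [-0.2515 -0.2494 -0.2484]
wrist any z 0.1 599 y [-0.2515 -0.2494 -0.249 ]
wrist any z 0.11 256 y [-0.2513 -0.2492 -0.2489]
wrist any z 0.12 588 y [-0.2512 -0.2461 -0.2457]
wrist any z 0.13 868 y [-0.251  -0.246  -0.2456]
wrist any z 0.14 1049 y [-0.251  -0.2459 -0.2455]
wrist any z 0.15 2855 y [-0.251  -0.2478 -0.2455]
wrist any z 0.16 1097 y [-0.251  -0.2505 -0.2485]
wrist any z 0.17 3435 y [-0.2548 -0.2509 -0.2485]
```

Flap upright: its face stays at constant y from hinge to edge, slope about 0.01 rad. I back off and go to the speaker.

Call:
step_arm:
  motion:
    - [0, 0, 20, 0, 0, 0, 255]
    - [0, 0, 45, 0, 0, 0, 255]
    - [-50, 0, 60, 0, 0, 0, 200]
    - [-110, 0, 60, 0, 0, 0, 100]
    - [-170, 0, 60, 0, 0, 0, 0]
    - [-170, 0, 60, 0, 0, 0, 0]

```text
time_s: 8.52
eef_pos: [0.6088, -0.0306, 0.2997]
eef_rot: [0.526, 0.478, 0.519, -0.474]
wrist_force: [0.3, 0.3, -0.1]
opening: 0.841
```

Run:
```python
from go import *
go([.479,-.257,.29],21.2)
```

```text
t 8.525 pos [ 0.6088 -0.0306  0.2997] q [-0.24  0.19  1.42 -0.    1.52 -0.34] tgt [ 0.479 -0.257  0.29 ] shift [   8.9 -150.4  213.4] turn [-15.9   0.3  -0.6] toolY [0.996 0.093 0.011] F [ 0.3  0.3 -0.1] open 0.841
```

Call:
step_arm:
  motion:
    - [0, -30, 42, -3, 0, 0, 0]
    - [0, -60, 85, -6, 0, 0, 0]
    - [3, -90, 128, -10, 0, 0, 0]
    - [6, -120, 170, -13, 0, 0, 0]
    - [9, -150, 213, -16, 0, 0, 0]
    - [9, -150, 213, -16, 0, 0, 0]
    - [9, -150, 213, -16, 0, 0, 0]

```text
time_s: 9.4
eef_pos: [0.476, -0.2548, 0.2829]
eef_rot: [0.583, 0.399, 0.584, -0.399]
wrist_force: [1.0, 0.6, 0.9]
opening: 1.002
```

Run:
```python
from h import *
from go import go
p,d=shot('wrist','w1.png'); M=T('wrist'); P=np.full(p.shape,np.nan)
vv,uu=np.nonzero(d>0); P[vv,uu]=cloud('wrist',np.c_[uu,vv],d,M)
H,S,V=cv2.split(cv2.cvtColor(p,cv2.COLOR_RGB2HSV))
m=((H<8)|(H>172))&(S>50)&(S<170)&(V>70)
for lo,hi in((.16,.185),(.115,.14)):
    q=P[m&(P[...,2]>lo)&(P[...,2]<hi)]
    if len(q): print(lo,len(q),np.percentile(q[:,2],[5,50,95]).round(4),cv2.minAreaRect(q[:,:2].astype(np.float32)*1000))
go([.479,-.257,.127],21.2)
```

```text
0.16 1899 [0.1684 0.1704 0.1717] ((480.91925048828125, -256.2703857421875), (14.000709533691406, 91.18620300292969), 21.247920989990234)
0.115 5103 [0.1213 0.1281 0.13  ] ((480.7818603515625, -255.322998046875), (57.07475662231445, 108.28694152832031), 21.060176849365234)
t 9.45 pos [ 0.4764 -0.2542  0.2831] q [-0.71  0.05  1.61  0.    1.49 -1.08] tgt [ 0.479 -0.257  0.127] shift [156.1   1.4   3.7] turn [ 0.2 -0.1  0. ] toolY [ 0.931  0.364 -0.   ] F [-0.1  1.  -0.1] open 1.002
```

View pics/w1.png

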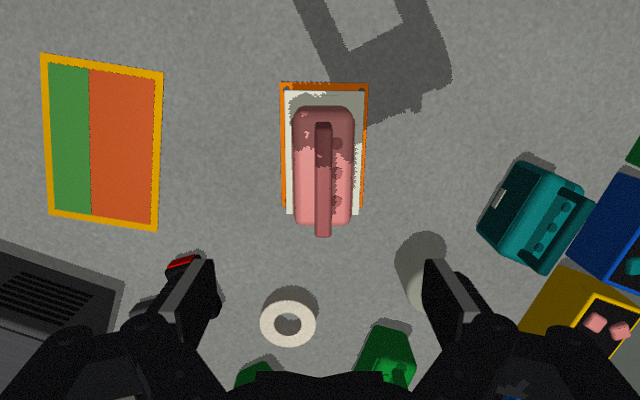

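The wrist view shows the marked speaker on its stand with the handle at about (323,180), between the open jaws. The wrist, top and side measurements agree to 2–4 mm. I descend and grip.

Call:
step_arm:
  motion:
    - [45, 3, 3, 0, 0, 0, 0]
    - [90, 3, 3, 0, 0, 0, 0]
    - [130, 3, 3, 0, 0, 0, 0]
    - [155, 3, 3, 0, 0, 0, 0]
    - [155, 3, 3, 0, 0, 0, 0]
    - [155, 3, 3, 0, 0, 0, 0]

```text
time_s: 10.2
eef_pos: [0.4813, -0.2561, 0.1299]
eef_rot: [0.585, 0.398, 0.584, -0.398]
wrist_force: [0.1, 0.3, 0.2]
opening: 1.0
```

Call:
step_arm:
  motion:
    - [0, 0, 0, 0, 0, 0, 150]
    - [0, 0, 0, 0, 0, 0, 200]
    - [0, 0, 0, 0, 0, 0, 255]
    - [0, 0, 0, 0, 0, 0, 255]
    - [0, 0, 0, 0, 0, 0, 255]
    - [0, 0, 0, 0, 0, 0, 255]
    - [0, 0, 0, 0, 0, 0, 255]

```text
time_s: 11.08
eef_pos: [0.4803, -0.2565, 0.1291]
eef_rot: [0.584, 0.398, 0.584, -0.399]
wrist_force: [-2.7, 1.1, 6.8]
opening: 0.152
```

```bash
python3 - <<'E'
from go import *
go([.4805,-.2562,.127],21.2)
p,d=shot('wrist','w2.png')
E
python3 fing.py | head -28
```

```text
t 11.075 pos [ 0.4803 -0.2565  0.1291] q [-0.71  0.2   1.76 -0.    1.18 -1.08] tgt [ 0.4805 -0.2562  0.127 ] shift [ 2.1  0.3 -0.2] turn [0.2 0.  0. ] toolY [ 0.931  0.365 -0.   ] F [-2.7  1.1  6.8] open 0.152
[[0.0, -0.307, 0.952, -0.162], [1.0, 0.0, -0.0, 0.0], [0.0, 0.952, 0.307, -0.079], [0.0, 0.0, 0.0, 1.0]]
opening 0.14595120050830176
-100 5840 y [-55.8   0.7  56.7] z [-18.2 -12.4  -6. ] row 355 399 rgb [17. 17. 18.]
-95 5330 y [-52.9  -0.7  53.8] z [-18.1 -12.2  -0.9] row 340 399 rgb [18. 18. 19.]
-90 3832 y [-49.7   8.3  50.6] z [-18.1 -12.5   1.1] row 328 399 rgb [17. 17. 19.]
-85 3044 y [-46.7  -7.4  47.6] z [-17.3 -11.8  10.1] row 328 399 rgb [17. 17. 19.]
-80 4840 y [-43.    8.8  43.9] z [-13.2  -3.6  11.1] row 317 399 rgb [19. 20. 21.]
-75 4375 y [-40.6  -7.8  41.4] z [-14.1  -9.9   8.2] row 303 384 rgb [19. 20. 21.]
-70 2094 y [-37.8   8.6  38.8] z [-14.3 -12.3   8.2] row 294 372 rgb [17. 17. 19.]
-65 1108 y [-33.1  -7.6  34. ] z [-14.2 -12.    5.9] row 290 351 rgb [17. 17. 19.]
-60 938 y [-17.9   6.7  21.2] z [-12.6  -6.7  10.2] row 284 340 rgb [27. 26. 26.]
-55 404 y 
[... 207 characters left out ...]
row 219 355 rgb [107.  60.  59.]
-40 804 y [-19.2  -0.3  19.9] z [-29.5  -9.4  28.4] row 217 350 rgb [71. 47. 47.]
-35 366 y [-19.2  -7.   20.1] z [-11.9  -7.8  -6.7] row 251 268 rgb [26. 25. 26.]
-30 274 y [-18.9   7.9  19.3] z [-11.9 -10.9  -6.7] row 246 261 rgb [60.  54.5 53. ]
-25 68 y [-12.5  -8.   13.1] z [-11.8 -11.2 -10.6] row 244 247 rgb [72. 71. 67.]
-5 756 y [-19.7  11.8  19.6] z [-29.8 -19.3   4.1] row 187 255 rgb [118.5  73.   70. ]
0 3566 y [-25.4 -10.6  25.9] z [-29.6 -12.8   8.4] row 184 266 rgb [142.  88.  85.]
5 485 y [-28.3 -26.   28.7] z [-29.5  -7.5  19.9] row 181 274 rgb [102.  63.  60.]
10 129 y [-28.7  28.1  28.9] z [-29.   -2.   22.1] row 181 274 rgb [111.  76.  75.]
```

View pics/w2.png

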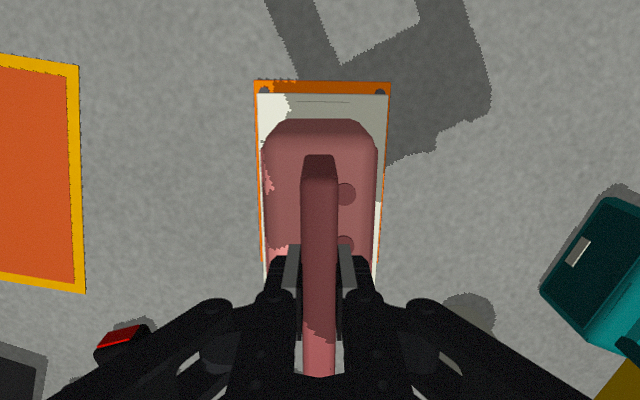

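Grip is good: the bar lies between the pads (323,250), with the opening at 0.15 (about 13 mm). Lifting.

Call:
step_arm:
  motion:
    - [-5, 0, 0, 0, 0, 0, 255]
    - [-15, 0, 0, 0, 0, 0, 255]
    - [-35, 0, 0, 0, 0, 0, 255]
    - [-65, 0, 0, 0, 0, 0, 255]
    - [-100, 0, 0, 0, 0, 0, 255]
    - [-140, 0, 0, 0, 0, 0, 255]
    - [-170, 0, 0, 0, 0, 0, 255]
    - [-175, 0, 0, 0, 0, 0, 255]
    - [-175, 0, 0, 0, 0, 0, 255]

```text
time_s: 12.3
eef_pos: [0.48, -0.2559, 0.3027]
eef_rot: [0.584, 0.399, 0.585, -0.398]
wrist_force: [-0.6, 0.7, -4.7]
opening: 0.148
```

Run:
```python
from go import *
go([*conv(0,-.16),.305],5.2)
```

```text
t 12.3 pos [ 0.48   -0.2559  0.3027] q [-0.71  0.05  1.57  0.    1.53 -1.08] tgt [0.5895 0.1397 0.305 ] shift [  -2.   246.2 -328.4] turn [16.2 -0.1  0. ] toolY [ 0.931  0.365 -0.   ] F [-0.6  0.7 -4.7] open 0.148
```

Call:
step_arm:
  motion:
    - [0, 12, -16, 1, 0, 0, 255]
    - [0, 36, -48, 2, 0, 0, 255]
    - [0, 66, -88, 4, 0, 0, 255]
    - [0, 99, -132, 6, 0, 0, 255]
    - [0, 132, -176, 9, 0, 0, 255]
    - [0, 165, -220, 11, 0, 0, 255]
    - [0, 198, -264, 13, 0, 0, 255]
    - [0, 225, -300, 15, 0, 0, 255]
    - [0, 240, -320, 16, 0, 0, 255]
    - [0, 246, -328, 16, 0, 0, 255]

```text
time_s: 13.55
eef_pos: [0.5889, 0.1403, 0.3011]
eef_rot: [0.522, 0.474, 0.524, -0.476]
wrist_force: [-0.8, -1.1, -4.1]
opening: 0.152
```

Call:
step_arm:
  motion:
    - [0, 0, 0, 0, 0, 0, 255]
    - [0, 0, 0, 0, 0, 0, 255]
    - [0, 0, 0, 0, 0, 0, 255]

```text
time_s: 13.92
eef_pos: [0.5898, 0.1377, 0.3037]
eef_rot: [0.523, 0.476, 0.523, -0.476]
wrist_force: [0.6, -0.5, -3.7]
opening: 0.148
```

```bash
cat > spk.py <<'E'
from fl import *
go([*conv(0,-.16),.166],5.2)
for n in ('top','side','wrist'):
    p,d=ctrl.camera(n); cx,cy,Z,(H,S,V)=frame(n,p,d)
    m=((H<8)|(H>172))&(S>50)&(S<170)&(V>60)&(abs(cx)<.08)&(cy<-.03)&(cy>-.25)&(Z>.1)
    q=np.c_[cx[m],cy[m],Z[m]]*1000
    print(n,len(q),'z',np.percentile(q[:,2],[1,50,99]).round(),cv2.minAreaRect(q[:,:2].astype(np.float32)))
    f=(H>14)&(H<32)&(S>110)&(abs(cx)<.066)&(cy>-.3)&(cy<-.23)&(Z>.09)&(Z<.175)
    if f.sum()>10: print('  flap yellow y lo/hi z', [(np.median(cy[f&(Z>a)&(Z<b)]).round(4),int((f&(Z>a)&(Z<b)).sum())) for a,b in((.09,.115),(.15,.175))])
E
python3 spk.py
```

```text
t 13.925 pos [0.5898 0.1377 0.3037] q [ 0.03  0.19  1.41 -0.    1.54 -0.06] tgt [0.5895 0.1397 0.166 ] shift [ 1.377e+02 -1.000e-01 -2.000e+00] turn [ 0.1  0.  -0. ] toolY [0.996 0.092 0.   ] F [ 0.6 -0.5 -3.7] open 0.148
top 439 z [260. 304. 608.] ((-27.14312744140625, -163.95249938964844), (104.18437194824219, 107.89556121826172), 0.25317904353141785)
  flap yellow y lo/hi z [(np.float64(-0.254), 15), (np.float64(-0.2519), 100)]
side 526 z [237. 300. 347.] ((-5.145200729370117, -167.47474670410156), (57.00541687011719, 110.72261047363281), 2.9635844230651855)
  flap yellow y lo/hi z [(np.float64(-0.255), 98), (np.float64(-0.2551), 113)]
wrist 18661 z [252. 304. 346.] ((-0.6603660583496094, -183.10699462890625), (87.71199798583984, 156.8025665283203), 12.995789527893066)
  flap yellow y lo/hi z [(np.float64(-0.251), 46), (np.float64(-0.2504), 401)]
```

Call:
step_arm:
  motion:
    - [30, 0, -3, 0, 0, 0, 255]
    - [65, 0, -3, 0, 0, 0, 255]
    - [95, 0, -3, 0, 0, 0, 255]
    - [115, 0, -3, 0, 0, 0, 255]
    - [125, 0, -3, 0, 0, 0, 255]
    - [130, 0, -3, 0, 0, 0, 255]
    - [134, 0, -3, 0, 0, 0, 255]
    - [134, 0, -3, 0, 0, 0, 255]

```text
time_s: 15.08
eef_pos: [0.5898, 0.1419, 0.1702]
eef_rot: [0.523, 0.476, 0.523, -0.476]
wrist_force: [0.2, 0.2, -3.6]
opening: 0.148
```

Call:
step_arm:
  motion:
    - [1, 0, 0, 0, 0, 0, 255]
    - [2, 0, 0, 0, 0, 0, 255]
    - [3, 0, 0, 0, 0, 0, 255]
    - [4, 0, 0, 0, 0, 0, 255]
    - [4, 0, 0, 0, 0, 0, 255]

```text
time_s: 15.7
eef_pos: [0.5894, 0.1419, 0.1655]
eef_rot: [0.523, 0.476, 0.523, -0.476]
wrist_force: [-0.7, 0.5, -3.2]
opening: 0.148
```

```bash
python3 spk.py
```

```text
t 15.7 pos [0.5894 0.1419 0.1655] q [ 0.04  0.29  1.57  0.    1.28 -0.05] tgt [0.5895 0.1397 0.166 ] shift [-0.5 -0.1  2.2] turn [ 0.2 -0.   0. ] toolY [ 0.996  0.094 -0.   ] F [-0.7  0.5 -3.2] open 0.148
top 341 z [122. 165. 487.] ((-10.800495147705078, -175.94985961914062), (128.16168212890625, 87.6505355834961), 64.138916015625)
  flap yellow y lo/hi z [(np.float64(-0.2539), 15), (np.float64(-0.2522), 101)]
side 361 z [126. 165. 209.] ((-5.823734283447266, -163.39370727539062), (52.22492980957031, 111.32530212402344), 0.8190577030181885)
  flap yellow y lo/hi z [(np.float64(-0.2548), 99), (np.float64(-0.2549), 112)]
wrist 18627 z [114. 165. 208.] ((0.5434761047363281, -174.8800506591797), (57.30171203613281, 143.5565643310547), 0.19590118527412415)
  flap yellow y lo/hi z [(np.float64(nan), 0), (np.float64(-0.2507), 160)]
  return _methods._mean(a, axis=axis, dtype=dtype,
  ret = ret.dtype.type(ret / rcount)
```

Just above the belt. I lower until contact.

Call:
step_arm:
  motion:
    - [1, 0, 0, 0, 0, 0, 255]
    - [2, 0, 0, 0, 0, 0, 255]
    - [2.5, 0, 0, 0, 0, 0, 255]
    - [2.5, 0, 0, 0, 0, 0, 255]

```text
time_s: 16.35
eef_pos: [0.5899, 0.1419, 0.1642]
eef_rot: [0.523, 0.476, 0.523, -0.476]
wrist_force: [-2.4, -0.5, 4.0]
opening: 0.148
```

Contact: the vertical force went from -3.2 to +4 N. Releasing.

Call:
step_arm:
  motion:
    - [0, 0, 0, 0, 0, 0, 200]
    - [0, 0, 0, 0, 0, 0, 150]
    - [0, 0, 0, 0, 0, 0, 80]
    - [0, 0, 0, 0, 0, 0, 40]
    - [0, 0, 0, 0, 0, 0, 40]
    - [0, 0, 0, 0, 0, 0, 40]

```text
time_s: 17.1
eef_pos: [0.5895, 0.1419, 0.1632]
eef_rot: [0.523, 0.476, 0.523, -0.476]
wrist_force: [0.1, 0.1, -0.3]
opening: 0.847
```

Call:
step_arm:
  motion:
    - [-15, 0, 0, 0, 0, 0, 40]
    - [-40, 0, 0, 0, 0, 0, 40]
    - [-80, 0, 0, 0, 0, 0, 40]
    - [-130, 0, 0, 0, 0, 0, 40]
    - [-180, 0, 0, 0, 0, 0, 40]
    - [-200, 0, 0, 0, 0, 0, 40]
    - [-200, 0, 0, 0, 0, 0, 40]

```text
time_s: 17.98
eef_pos: [0.5904, 0.1419, 0.3666]
eef_rot: [0.524, 0.477, 0.522, -0.475]
wrist_force: [-0.5, -0.0, -0.9]
opening: 0.84
```

```bash
cat > chk.py <<'E'
from fl import *
go([*conv(0,-.36),.37],5.2)
for n in ('top','side','wrist'):
    p,d=ctrl.camera(n); cx,cy,Z,(H,S,V)=frame(n,p,d)
    if n!='top': cv2.imwrite('pics/end_%s.png'%n,p[:,:,::-1])
    m=((H<8)|(H>172))&(S>50)&(S<170)&(V>60)&(abs(cx)<.08)&(cy<-.03)&(cy>-.25)
    for lo,hi in((.195,.22),(.15,.175)):
        s=m&(Z>lo)&(Z<hi); q=np.c_[cx[s],cy[s],Z[s]]*1000
        if len(q)>5: print(n,len(q),'z',np.percentile(q[:,2],[5,50,95]).round(),cv2.minAreaRect(q[:,:2].astype(np.float32)))
    f=(H>14)&(H<32)&(S>110)&(abs(cx)<.066)&(cy>-.3)&(cy<-.23)&(Z>.09)&(Z<.175)
    print('  flap', [(np.median(cy[f&(Z>a)&(Z<b)]).round(4),int((f&(Z>a)&(Z<b)).sum())) for a,b in((.09,.115),(.15,.165))])
E
python3 -W ignore chk.py
```

```text
t 17.975 pos [0.5904 0.1419 0.3666] q [ 0.04  0.17  1.31 -0.    1.65 -0.05] tgt [ 0.6076 -0.0595  0.37  ] shift [ -3.4  -1.7 202.2] turn [ 0.2  0.  -0.3] toolY [0.996 0.094 0.006] F [-0.5 -0.  -0.9] open 0.84
top 117 z [200. 206. 211.] ((-0.3501744270324707, -166.68692016601562), (72.18148803710938, 15.791893005371094), 89.78235626220703)
top 400 z [156. 164. 169.] ((-1.56988525390625, -167.0811309814453), (91.05293273925781, 55.885215759277344), 89.6904067993164)
  flap [(np.float64(-0.254), 16), (np.float64(-0.2534), 11)]
side 68 z [196. 205. 209.] ((-3.0954785346984863, -167.2324981689453), (15.547863006591797, 77.33167266845703), 0.33110901713371277)
side 248 z [153. 164. 169.] ((-2.0296897888183594, -162.6646728515625), (107.5160140991211, 56.98105239868164), 87.60845184326172)
  flap [(np.float64(-0.2551), 98), (np.float64(-0.2548), 69)]
wrist 1491 z [202. 204. 206.] ((-0.007640838623046875, -157.95120239257812), (91.86039733886719, 13.688246726989746), 89.89851379394531)
wrist 4090 z [156. 162. 164.] ((-0.019985198974609375, -158.05694580078125), (109.44046783447266, 57.07138442993164), 89.9253921508789)
  flap [(np.float64(-0.2511), 294), (np.float64(-0.2502), 536)]
```

View pics/end_side.png

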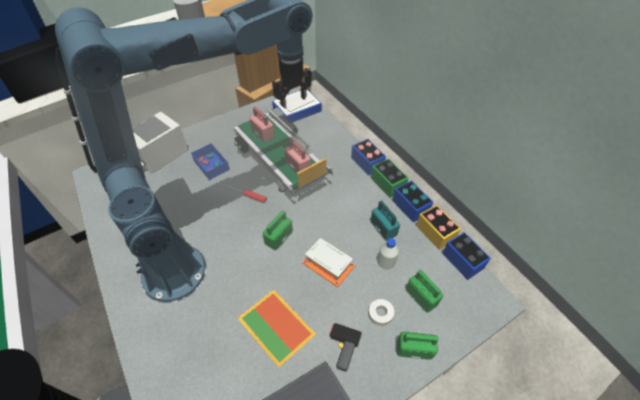

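The final side view shows the speaker standing on the belt at (298,157) behind the upright flap at (312,172), with the stand empty at (329,257). The bystanders look where they were.

```bash
python3 -c "
from bench import ctrl
o=ctrl.get_obs();print(o['time_s'],o['wrist_force'],o['dq'].round(3));print(ctrl.hand_in())"
```

```text
18.125 [-0.64106685 -0.30933547 -0.32054975] [0.    0.01  0.008 0.001 0.002 0.002]
the job is handed in; nothing more can be done
None
```

I folded the flap upright, stood the marked speaker on the belt behind it, and handed the job in at 18.1 s. No verdict was reported.

**Last checks**
- **Flap:** its face stays at the same y from bottom to top, to within about 0.02 rad of vertical.
- **Speaker:** its centre is at conveyor x ≈ 0 and y ≈ -0.158 m by the wrist camera, so the gap is about 3 cm. Its long side is along the belt to within 0.5° by that camera. The body top measures 0.162–0.164 m against the expected 0.165 m, so it stands level on the belt.
- **Bystanders:** all look unmoved in the last side view. I did not measure them individually.
- **Robot:** clear of everything and still.

**What disagreed**
- **Fingertips short of the TCP:** they measured about 23 mm behind the reported TCP, which contradicts the description. My first push therefore passed over the flap without touching it. I used the measured offset from then on.
- **High force on the flap:** early in the second push the wrist force rose to about 36 N. I eased it by following the flap edge's arc.
- **Camera spread:** the top and side cameras put the speaker centre at y -0.163 to -0.167 m, 5 to 9 mm from the wrist value. Part of the body was hidden from the top camera. All the values are inside the allowed band.

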